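# Probe the sample cup through the guide

### The arm

A 6-joint arm with a two-finger parallel gripper is mounted at the origin on the work surface. World frame = base frame: x ahead of the robot, y to its left, z up, the work surface at z = 0. Lengths are in m, angles in degrees, forces in N, time in s.
With the tool pointing down it reaches from about 0.3 to 0.75 m from the base axis. Payload 8.5 kg.
Tool frame: the origin (TCP) lies on the centre line of the jaws, within the pads' length; the fingertips stand 17 mm ahead of it and the grasp point (between the pads) lies 2 mm behind it; z points along the fingers, y is the line along which they close (so a half turn about z gives the same grasp; the last joint's range is limited). The gripper opens to 85 mm and grips with 20 to 120 N. Pads are 22 mm wide; open, the fingers measure 114 mm over their backs; the gripper's body (76 mm by 85 mm) begins 54 mm behind the grasp point. The pads swing forward as they close: fully open they stand 13 mm farther back than shut.
Start: joints at [62.722, 21.807, 74.336, -0, 83.858, -12.336], TCP at [0.142, 0.531, 0.248] pointing down, gripper open.
Joint ranges: [-178.18, 178.18], [-50.72, 133.34], [12.68, 142.11], [-81.47, 261.47], [9.98, 163.14], [-165.26, 165.26]. Speed limits (degrees/s): [136.94, 136.94, 180, 180, 180, 180].

### API

Orientations are given as a 3x3 rotation matrix whose columns are the frame's x, y, z axes.
In Python, from rig import env gives the robot as it stands.
- The arm moves only by the shell command python3 -m handwheel 'ROWS' [OPENING] [FORCE]. ROWS is JSON, a list that holds one entry, the list of rows, each a list of 4 numbers: the shift along the tool's x, y, z in m, then the turn about the tool's z in rad. In form: [[[x, y, z, roll], ...]]. A call has 1 to 5 rows; each row shifts and turns the commanded pose from where the row before left it, along the tool's axes as they then stand; what a row does not reach is not made up. A row lasts 1/12 s, in which the tool goes at most 41.7 mm and 7.16 degrees, less where a joint would pass 70% of its speed; a pose out of reach is approached as far as the arm can. A call is refused whole if a number of a shift passes 0.0417 or a number of a turn 0.125, either way. A call with a gripper value outside its range is refused whole. OPENING is the opening in per cent of the stroke, from 0 (shut) to 100 (fully open), set as the call begins (- or left out, the last holds). The fingers move at their own pace and stop on an object; FORCE is the grip in N (left out, the last holds). Time passes only in rows, so rows that do not move let the fingers close. It gives the time, the measured TCP pose, the force and the opening at its end, in the units of the state.
- env.observe(): the state, without advancing time (a new reading comes with each control period).
- env.get_image(name): name is "scene" or "top" or "wrist"; returns (picture, depth): 420x560x3 uint8, red, green, blue; 420x560 float32, m along the optical axis (not along the pixel's ray), 0 where there is no reading.
- env.camera_params(name): a dict with "K" (3x3 intrinsics, pixels), "rvec" (rotation vector, rad) and "tvec" (3), from world to camera coordinates, as OpenCV has them. Camera axes: x right, y down, z forward; pixel columns grow to the right and rows downward; lengths in m; the calibration is good to about 2 mm. A picture is of the moment at which its call begins: read the wrist's pose just before it. camera_params takes no time and is no camera call; for the wrist camera it gives the pose at the moment of the call.
- env.close_job(): hands the job in, once; it reports no verdict.
The state is a dict: "time_s": time; "q": joint angles; "qvel": joint speeds; "joint_efforts": joint torques, N m; "position": TCP position; "tool_rot": TCP orientation; "ft_force": force on the tool from outside, world axes, zero at the start; "wrist_torque": the same for the moment, N m; "grip_width": finger opening in m.
Only numpy, scipy, OpenCV 4.12 (cv2) and the standard library are available. Lean on these libraries where they do the work, as an engineer would, in place of code of your own. Each camera call takes 0.05 s, during which the arm holds its last target. There are 200 camera calls.

### The job

Push the open sample drawer of the probing stand fully home, so that its cup sits under the guide hole. Then lift the square-handled probe out of the rack and lower its thin stem through the guide hole, without the probe touching any part of the stand, drawer or cup, until its tip hangs about 25 mm above the cup's floor. Finish while still holding it there in the gripper, upright, still and centred in the hole, and leave everything else where it is.

Things in the scene. Friction and masses are not known exactly. Their poses are not given: they have to be found in the camera images.
- stand: Fixed probing stand, 170 (x) x 150 (y) mm, white side rails 50 mm high, drawer between them. Posts at y = +-69 mm carry a level aluminium guide plate, 50 (x) x 150 (y) x 12 mm, top 120 mm above the table, with one vertical through hole of 24 mm diameter. Origin on the table straight under the hole; z up; -x, where the drawer comes out, faces roughly to the robot.
- guide_hole (a point): Centre of the upper mouth of the guide hole, 120 mm above the table; axes as the stand.
- drawer (a joint): How far the sample drawer stands open, in m: 0 = fully home against its firm stop, up to 0.10; it slides out along the stand's -x. It starts 50 to 85 mm open, stays where it is left and needs about 2.5 N to slide.
- drawer_front (a point): Middle of the top edge of the drawer's front panel, on its outer face, 76 mm above the table (at the stand's x = -85 mm when home). The panel is white, flat, upright, 126 mm wide, 10 mm thick, and reaches down to 12 mm above the table. Axes as the stand: -x points out of the panel.
- cup_floor (a point): Middle of the inner floor of the round grey sample cup fixed in the drawer, 20 mm above the table; the cup is 60 mm outside and 52 mm inside diameter, its rim 70 mm above the table. It lies straight under the guide hole when the drawer is home.
- rack: Fixed plywood rack, a 60 (x) x 150 (y) x 12 mm shelf, top 110 mm above the table, on two 12 mm end panels, open at front and back. Two round through slots of 15 mm diameter at y = +40 and -40 mm. Origin on the table under its centre, z up.
- probe: Loose probe, about 90 g, upright in one slot of the rack (either), hanging by its collar. Steel stem 10 mm thick, 95 mm long; then a square collar 26 x 26 x 6 mm; then a grey square handle 20 x 20 mm, 46 mm tall (101 to 147 mm above the tip). Origin at the stem's tip, 15 mm above the table at the start; z up along the stem; x, y square to the handle's flat sides.
- probe_tip (a point): The lower tip of the probe's stem, on its axis (the probe's origin).
- probe_grip (a point): Middle of the probe's handle, 125 mm above the tip, where to grip it.
- brush: Bystander in the rack's other slot: brush with a round ball handle of 28 mm diameter, its top 142 mm above the table. Leave alone. Origin at its lower tip.
- dish_a: Bystander: open clear petri dish, 88 mm diameter, 15 mm high. Origin at the centre of its underside.
- dish_b: Bystander: another such petri dish. Origin at the centre of its underside.
- vial: Bystander: small closed glass vial, 26 mm diameter, 55 mm tall, between stand and rack. Origin at the centre of its underside.
- jar: Bystander: closed glass jar, 48 mm diameter, 60 mm tall. Origin at the centre of its underside.
- wash_bottle: Bystander: white wash bottle, 72 mm diameter, 195 mm tall with its spout. Origin at the centre of its underside.
- tweezers: Bystander: steel tweezers with a red end, 125 mm long, lying along x. Origin under its middle.
Not all that is in view belongs to the job. What is shaped like the probe but green or pink is not meant.

How it is judged (in metres and radians):
On the way, in this order (a step that is already met when the one before it is completed fails the run):
1. the drawer is fully home (value of joint drawer below 0.003 m), for 0.2 s.
2. the probe is lifted out of the rack, its tip above the rack's shelf (height (world z) of probe_tip above 0.112 m and contact force between the fingers and probe above 1 N), for 0.1 s.
3. the stem is down through the guide hole (z of probe_tip in the frame of stand below 0.1 m and horizontal distance between probe_tip and guide_hole below 0.01 m), for 0.1 s.
At the end, for the whole second after the job is handed in: The drawer is home (within 3 mm); the probe is still gripped, its tip 15 to 35 mm above the cup's floor, within 4 mm of the guide hole's axis, its handle within 7 mm of that axis, upright within 0.06 rad, still (under 10 mm/s), and nothing of it touches the stand, drawer or cup (value of joint drawer below 0.003 m and horizontal distance between probe_tip and guide_hole below 0.004 m and horizontal distance between probe_grip and guide_hole below 0.007 m and angle between probe's own z axis and vertical below 0.06 rad and height (world z) of probe_tip between 0.035 and 0.055 m and contact force between probe and stand below 0.2 N and contact force between the fingers and probe above 1 N and linear speed of probe below 0.01 m/s); the arm keeps its last pose, push and grip.
It fails at once if the probe touches the stand (guide plate, bore, drawer or cup) (contact force between probe and stand above 0.2 N).
It fails at once if a bystander (brush, dish, vial, jar, wash bottle, tweezers) is moved more than 30 mm (distance of any of brush, dish_a, dish_b, vial, jar, wash_bottle, tweezers from where it was at the start of the episode above 0.03 m).
It also fails if it takes over 64 s, if anything falls off the work surface, if the arm or the gripper's body presses on something with over 40 N, if the wrist force passes 120 N, or if a joint passes its speed limit or range.

## Working session

There is one attempt and no reset: what is moved stays moved. The work goes in short steps, Python scripts to look and compute and a shell command to move; the robot and the scene stay as the last step left them, time stands still between calls to the robot, and variables do not carry over. Pictures are saved under pics/ and viewed, on a budget of 10 in all, crops included, one or two more only if the job needs it, and the job is handed in when it is done.

```bash
mkdir -p pics; ls
python3 - <<'E'
from rig import env
import cv2,numpy as np
s=env.observe();print({k:np.round(v,3).tolist() for k,v in s.items()})
for n in("scene","top"):
    p,d=env.get_image(n);np.savez(f"{n}0.npz",p=p,d=d,**env.camera_params(n))
    cv2.imwrite(f"pics/{n}0.png",p[...,::-1]); c=env.camera_params(n);print(n,np.round(c['K'],1).tolist(),c['rvec'],c['tvec'])
E
```

```text
pics
{'time_s': 0.0, 'q': [62.723, 21.84, 74.387, 0.0, 83.857, -12.336], 'qvel': [-0.033, -0.023, 0.034, -0.07, 0.081, -0.01], 'joint_efforts': [-0.0, -44.846, -23.128, -0.0, 0.005, -0.0], 'position': [0.142, 0.531, 0.248], 'tool_rot': [[-0.966, 0.258, -0.001], [0.258, 0.966, -0.001], [0.0, -0.001, -1.0]], 'ft_force': [-0.584, 0.228, 0.706], 'wrist_torque': [-0.035, 0.006, -0.052], 'grip_width': 0.086}
scene [[545.4, 0.0, 287.6], [0.0, 545.4, 211.4], [0.0, 0.0, 1.0]] [ 2.02155211  0.71727033 -0.39735241] [-0.43947702 -0.06608427  1.7532213 ]
top [[410.4, 0.0, 281.6], [0.0, 410.4, 209.4], [0.0, 0.0, 1.0]] [ 2.11579788 -2.12334197  0.19408667] [0.033937   0.55954095 0.99703595]
```

View pics/scene0.png

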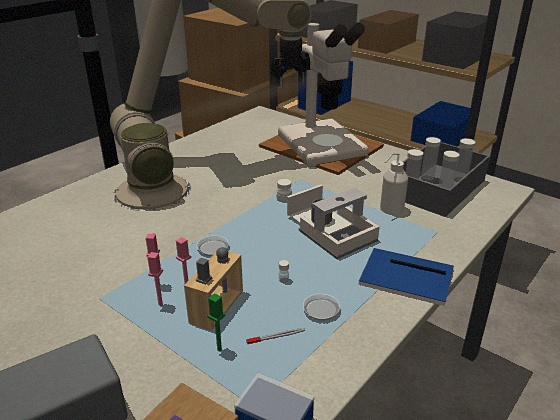

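View pics/top0.png

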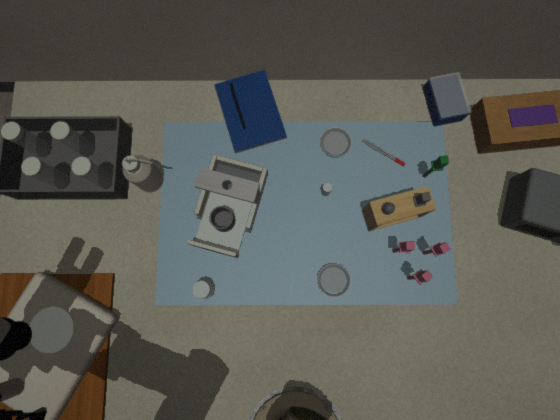

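Scene: the stand is at about (335,220), and the rack at (215,290) holds a grey square handle at (204,265) and a ball at (223,255). The top view shows the stand hole at (227,185), the cup at (222,217), the drawer front at about (215,245), the grey handle at (423,199) and the ball at (388,208). The decoys are pink at (405,247), (438,249) and (421,277), and green at (439,163). The grey square handle in the rack fits the description. I'll confirm it in a crop and measure.

```bash
cat > h.py <<'E'
import numpy as np,cv2
def ray(c,uv,z):
    R=cv2.Rodrigues(np.array(c['rvec'],float))[0];t=np.array(c['tvec'],float).ravel()
    uv=np.atleast_2d(np.array(uv,float));d=np.linalg.solve(c['K'],np.c_[uv,np.ones(len(uv))].T).T@R
    o=-R.T@t
    return o+d*((z-o[2])/d[:,2])[:,None]
def cloud(c,d):
    v,u=np.mgrid[:d.shape[0],:d.shape[1]];R=cv2.Rodrigues(np.array(c['rvec'],float))[0]
    P=np.linalg.solve(c['K'],np.stack([u*d,v*d,d]).reshape(3,-1)).T
    return ((P-np.array(c['tvec']).ravel())@R).reshape(*d.shape,3)
def proj(c,P):
    return cv2.projectPoints(np.atleast_2d(np.array(P,float)),np.array(c['rvec'],float),np.array(c['tvec'],float),np.array(c['K']),None)[0][:,0]
E
python3 - <<'E'
from h import *
c=dict(np.load('top0.npz'));p,d=c['p'],c['d'];W=cloud(c,d)
def box(name,m):
    m=m.astype(np.uint8);n,l,st,ce=cv2.connectedComponentsWithStats(m)
    i=1+np.argmax(st[1:,4]);ys,xs=np.where(l==i);P=W[ys,xs]
    r=cv2.minAreaRect((P[:,:2]*1000).astype(np.float32));print(name,st[i,4],'ctr',np.round(r[0],1),'size',np.round(r[1],1),'ang',round(r[2],1),'z',round(np.median(P[:,2]),4))
def roi(x0,y0,x1,y1):
    m=np.zeros(d.shape,bool);m[y0:y1,x0:x1]=1;return m
Z=W[...,2]
box('plate',roi(185,145,280,260)&(Z>.108)&(Z<.13))
box('panel+rim',roi(180,225,260,260)&(Z>.066)&(Z<.084))
box('shelf',roi(360,175,445,240)&(Z>.1)&(Z<.118))
box('handle',roi(405,185,440,215)&(Z>.15)&(Z<.175))
box('ball',roi(375,195,402,222)&(Z>.125)&(Z<.16))
box('rails',roi(185,145,280,260)&(Z>.04)&(Z<.058))
for n,uv,z in(('hole',(227,185),.12),('cuprim',(222,217),.07),('vial',(326,188),.055),('jar',(202,289),.06),('dish',(333,280),.015),('pink',(405,247),.1),('wash',(136,168),.1),('dishb',(335,143),.015)):print(n,np.round(ray(c,uv,z),3))
a=cv2.resize(p[140:265,180:290],None,fx=4,fy=4,interpolation=2);b=cv2.resize(p[140:265,360:450],None,fx=4,fy=4,interpolation=2)
cv2.imwrite('pics/crop1.png',cv2.convertScaleAbs(np.hstack([a,b])[...,::-1],alpha=1.5))
E
```

```text
plate 1235 ctr [609.3 164.7] size [150.4  51. ] ang 74.5 z 0.1198
panel+rim 215 ctr [460.1 206.6] size [125.  11.] ang 74.7 z 0.0756
shelf 1294 ctr [ 558.3 -261. ] size [ 60.4 152.1] ang 15.4 z 0.1097
handle 87 ctr [ 568.6 -299.7] size [21.2 20.1] ang 6.5 z 0.1613
ball 112 ctr [ 547.8 -220.8] size [26.8 25.4] ang 4.8 z 0.1372
rails 572 ctr [611.8 164.3] size [150.6 165. ] ang 74.5 z 0.0494
hole [[0.608 0.164 0.12 ]]
cuprim [[0.538 0.181 0.07 ]]
vial [[ 0.615 -0.083  0.055]]
jar [[0.36  0.228 0.06 ]]
dish [[ 0.382 -0.099  0.015]]
pink [[ 0.458 -0.264  0.1  ]]
wash [[0.657 0.395 0.1  ]]
dishb [[ 0.751 -0.115  0.015]]
```

View pics/crop1.png

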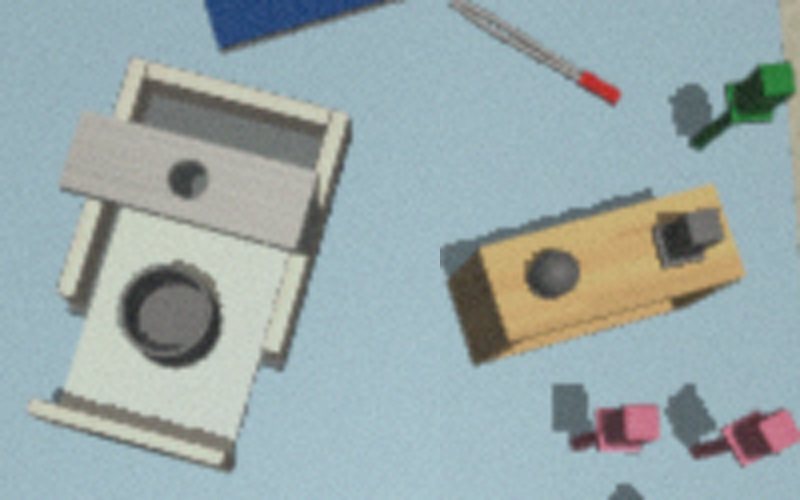

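The crop confirms that the grey square handle in the rack, right slot, is the probe. The brush ball is on the left, and the green and pink ones stand outside the rack. The stand sits at (0.609, 0.165) with yaw −15.5°, and the drawer is about 75 mm open. The tool is already square to the panel, so I'll close the fingers and go in front of it.

```bash
python3 -m handwheel '[[[-0.0325,-0.021,0,0],[-0.0325,-0.021,0,0],[-0.0325,-0.021,0,0],[-0.0325,-0.021,0,0],[-0.0325,-0.021,0,0]]]' 0 40
python3 -m handwheel '[[[-0.0325,-0.021,0,0],[-0.0325,-0.021,0,0],[-0.0325,-0.021,0,0],[-0.0325,-0.021,0,0],[-0.0325,-0.021,0,0]]]'
python3 -m handwheel '[[[-0.0325,-0.021,0,0],[0,0,0,0],[0,0,0,0]]]'
```

```text
time_s: 0.52
position: [0.2724, 0.3865, 0.2481]
tool_rot: [[-0.966, 0.257, -0.0], [0.257, 0.966, -0.0], [0.0, -0.0, -1.0]]
ft_force: [0.5, 0.0, 0.1]
grip_width: 0.0255
time_s: 0.93
position: [0.4025, 0.243, 0.2482]
tool_rot: [[-0.966, 0.258, -0.0], [0.258, 0.966, -0.0], [0.0, -0.0, -1.0]]
ft_force: [1.3, 0.6, 0.0]
grip_width: -0.0001
time_s: 1.18
position: [0.4285, 0.2147, 0.2478]
tool_rot: [[-0.965, 0.261, -0.001], [0.261, 0.965, -0.0], [0.001, -0.0, -1.0]]
ft_force: [-0.6, -0.0, -0.5]
grip_width: 0.0002
```

```bash
python3 -m handwheel '[[[0,0,0.04,0],[0,0,0.04,0],[0,0,0.04,0],[0,0,0.035,0],[0,0,0.03,0]]]'
python3 -m handwheel '[[[-0.012,0,0,0],[-0.012,0,0,0],[-0.012,0,0,0],[-0.012,0,0,0],[-0.012,0,0,0]]]'
python3 - <<'E'
from h import *
from rig import env
print(env.observe()['position'],env.observe()['ft_force'])
p,d=env.get_image('top');c=env.camera_params('top');W=cloud(c,d);Z=W[...,2]
m=((Z>.066)&(Z<.08)&(W[...,1]>.08)&(W[...,1]<.3)&(W[...,0]>.4)&(W[...,0]<.6)).astype(np.uint8)
o=np.array([.609,.165]);ex=np.array([.9636,-.2672]);P=(W[m>0][:,:2]-o)@ex;print(np.histogram(P,bins=np.arange(-.18,0,.01)))
E
```

```text
time_s: 1.6
position: [0.4259, 0.2169, 0.0613]
tool_rot: [[-0.967, 0.256, -0.002], [0.256, 0.967, -0.0], [0.002, -0.001, -1.0]]
ft_force: [0.1, 0.1, 0.9]
grip_width: -0.0001
time_s: 2.02
position: [0.4858, 0.2011, 0.0646]
tool_rot: [[-0.966, 0.257, -0.001], [0.257, 0.966, 0.0], [0.001, -0.0, -1.0]]
ft_force: [-3.5, 0.6, -2.7]
grip_width: 0.0001
[0.48578766 0.20114959 0.06464259] [-3.49945238  0.631578   -2.65995136]
(array([ 0,  0,  0,  0,  0,  0, 20, 11,  0,  0,  0,  0,  6, 10,  6,  9,  8]), array([-0.18, -0.17, -0.16, -0.15, -0.14, -0.13, -0.12, -0.11, -0.1 ,
       -0.09, -0.08, -0.07, -0.06, -0.05, -0.04, -0.03, -0.02, -0.01]))
```

```bash
python3 -m handwheel '[[[-0.008,0,0,0],[-0.008,0,0,0],[-0.006,0,0,0],[-0.004,0,0,0],[0,0,0,0]]]'
python3 -m handwheel '[[[-0.002,0,0,0],[-0.002,0,0,0],[-0.001,0,0,0],[0,0,0,0]]]'
python3 -m handwheel '[[[-0.001,0,0,0],[-0.001,0,0,0],[0,0,0,0]]]'
```

```text
time_s: 2.48
position: [0.5117, 0.1937, 0.0636]
tool_rot: [[-0.966, 0.258, 0.001], [0.258, 0.966, 0.0], [-0.001, 0.0, -1.0]]
ft_force: [-0.1, -0.1, -0.6]
grip_width: -0.0001
time_s: 2.82
position: [0.5156, 0.1925, 0.0633]
tool_rot: [[-0.966, 0.258, -0.0], [0.258, 0.966, -0.0], [-0.0, -0.0, -1.0]]
ft_force: [-1.0, -0.2, 1.5]
grip_width: -0.0002
time_s: 3.07
position: [0.5173, 0.1921, 0.0633]
tool_rot: [[-0.966, 0.258, -0.001], [0.258, 0.966, 0.0], [0.001, -0.0, -1.0]]
ft_force: [-3.3, 1.1, 1.8]
grip_width: -0.0002
```

```bash
for i in 1 2; do python3 -m handwheel '[[[-0.001,0,0,0],[0,0,0,0],[0,0,0,0]]]'; done | grep -E 'pos|ft'
```

```text
position: [0.5173, 0.192, 0.0633]
ft_force: [-8.8, 1.8, 4.2]
position: [0.5173, 0.192, 0.0633]
ft_force: [-12.7, 3.0, 8.6]
```

```bash
python3 -m handwheel '[[[0.02,0,0,0],[0.01,0,-0.03,0],[0,0,-0.041,0],[0,0,-0.041,0],[0,0,-0.041,0]]]' 
python3 -m handwheel '[[[0,0,-0.041,0],[0,0,-0.041,0],[-0.03,0,0,0],[-0.02,0,0,0],[0,0,0,0]]]' 60
python3 -m handwheel '[[[0,0,0,0],[0,0,0,0]]]'
python3 - <<'E'
from h import *
from rig import env
s=env.observe();c=env.camera_params('wrist');p,d=env.get_image('wrist');np.savez('w1.npz',p=p,d=d,pos=s['position'],rot=s['tool_rot'],**c)
t=env.camera_params('top');tp,td=env.get_image('top');np.savez('top1.npz',p=tp,d=td,**t)
cv2.imwrite('pics/w1.png',np.vstack([p])[...,::-1])
R=cv2.Rodrigues(c['rvec'])[0];o=-R.T@c['tvec'].ravel();print('cam',o,'tcp',s['position'],'fwd',R[2],'proj hole',proj(c,[.609,.165,.12]),c['K'])
E
```

```text
time_s: 3.98
position: [0.4904, 0.1992, 0.2184]
tool_rot: [[-0.966, 0.258, 0.001], [0.258, 0.966, -0.0], [-0.001, 0.0, -1.0]]
ft_force: [0.4, 0.3, -0.4]
grip_width: -0.0004
time_s: 4.4
position: [0.5417, 0.1851, 0.2981]
tool_rot: [[-0.966, 0.26, 0.003], [0.26, 0.966, -0.0], [-0.003, 0.0, -1.0]]
ft_force: [0.1, -0.3, -1.1]
grip_width: 0.0512
time_s: 4.57
position: [0.5384, 0.1864, 0.298]
tool_rot: [[-0.966, 0.258, -0.001], [0.258, 0.966, -0.0], [0.001, -0.0, -1.0]]
ft_force: [0.1, 0.2, 0.5]
grip_width: 0.0511
cam [0.47461537 0.2038985  0.42307369] tcp [0.53839983 0.18642441 0.29798318] fwd [ 0.25632352 -0.06860223 -0.96415351] proj hole [[272.11862011 266.40409799]] [[337.65355989   0.         275.050589  ]
 [  0.         337.65355989 210.58924865]
 [  0.           0.           1.        ]]
```

View pics/w1.png

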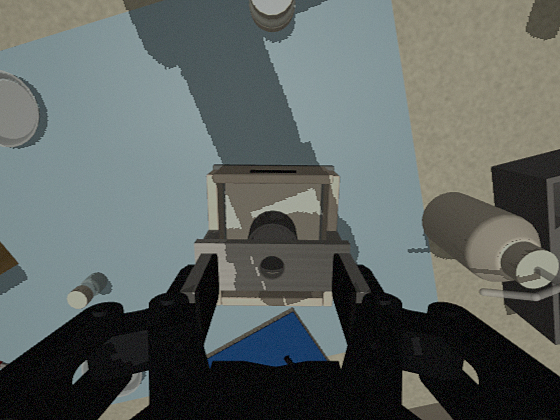

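Drawer is home. The wrist picture shows the plate with the hole at (271,266), within a pixel of my projection. I'll measure the hole precisely.

Run:
```python
from h import *
def hole(f,uv,r):
    c=dict(np.load(f));g=cv2.GaussianBlur(cv2.cvtColor(c['p'],cv2.COLOR_RGB2GRAY),(3,3),0)
    u,v=uv;s=g[v-r:v+r+1,u-r:u+r+1]
    big=cv2.resize(s,None,fx=8,fy=8,interpolation=cv2.INTER_CUBIC);th,m=cv2.threshold(big,0,255,cv2.THRESH_OTSU+cv2.THRESH_BINARY_INV)
    cn=cv2.findContours(m,0,2)[0];k=max(cn,key=cv2.contourArea)
    pts=(k[:,0]+.5)/8-.5+[u-r,v-r];P=ray(c,pts,.12);(x,y),rad=cv2.minEnclosingCircle((P[:,:2]*1000).astype(np.float32))
    M=cv2.fitEllipse((P[:,:2]*1000).astype(np.float32));print(f,th,'circ',x,y,rad,'ell',M)
    Z=cloud(c,c['d']);return c,Z
for f,uv,r in(('w1.npz',(271,266),17),('top0.npz',(227,185),9),('top1.npz',(227,185),9)):c,W=hole(f,uv,r)
Z=W[...,2];o=np.array([.609,.165]);ex=np.array([.9636,-.2672])
m=(Z>.07)&(Z<.08)&(abs(W[...,0]-.527)<.03)&(abs(W[...,1]-.188)<.08);print('panel',cv2.minAreaRect((W[m][:,:2]*1000).astype(np.float32)))
c=dict(np.load('w1.npz'));W=cloud(c,c['d']);Z=W[...,2];m=(Z>.11)&(Z<.13)&(np.hypot(W[...,0]-.609,W[...,1]-.165)<.09)
print('wrist plate',cv2.minAreaRect((W[m][:,:2]*1000).astype(np.float32)),np.median(Z[m]))
```

```text
w1.npz 63.0 circ 609.5076904296875 164.27880859375 12.311843872070312 ell ((609.4432983398438, 164.2980499267578), (23.991798400878906, 24.278423309326172), 43.57014846801758)
top0.npz 87.0 circ 609.3782348632812 164.8076171875 12.384130477905273 ell ((609.5153198242188, 165.1590576171875), (23.334409713745117, 24.38265037536621), 60.390472412109375)
top1.npz 54.0 circ 600.9838256835938 170.822998046875 22.46248435974121 ell ((599.97998046875, 167.6522216796875), (29.957040786743164, 43.53908920288086), 79.68497467041016)
panel ((532.0999145507812, 185.7662811279297), (124.4233627319336, 9.983104705810547), 74.2144546508789)
wrist plate ((610.1771850585938, 164.62890625), (150.2649383544922, 51.25640869140625), 74.67543029785156) 0.119300212092191
```

The hole is at (0.6095, 0.1645), and the drawer panel centre is 80 mm out, so it's home. Next I'll travel to the rack.

```bash
python3 -m handwheel '[[[-0.008,-0.0385,0,0],[-0.008,-0.0385,0,0],[-0.008,-0.0385,0,0],[-0.008,-0.0385,0,0],[-0.008,-0.0385,0,0]]]' | grep pos
python3 -m handwheel '[[[-0.008,-0.0385,0,0],[-0.008,-0.0385,0,0],[-0.008,-0.0385,0,0],[-0.008,-0.0385,0,0],[-0.008,-0.0385,0,0]]]'|grep pos
python3 -m handwheel '[[[-0.008,-0.0385,0,0],[-0.008,-0.0385,0,0],[0,0,0,-0.12],[0,0,0,-0.12],[0,0,0,-0.12]]]' 62
python3 -m handwheel '[[[0,0,0,0],[0,0,0,0],[0,0,0,0]]]'
python3 - <<'E'
from h import *
from rig import env
s=env.observe();c=env.camera_params('wrist');p,d=env.get_image('wrist');np.savez('w2.npz',p=p,d=d,pos=s['position'],rot=s['tool_rot'],**c)
cv2.imwrite('pics/w2.png',p[...,::-1]);print(s['q'],proj(c,[.5687,-.2997,.162]))
W=cloud(c,d);Z=W[...,2];m=(Z>.152)&(Z<.17)&(np.hypot(W[...,0]-.5687,W[...,1]+.2997)<.03)
print(m.sum(),cv2.minAreaRect((W[m][:,:2]*1000).astype(np.float32)),np.median(Z[m]),W[m].mean(0))
E
```

```text
position: [0.5269, -0.0111, 0.2986]
position: [0.516, -0.2075, 0.2987]
time_s: 5.92
position: [0.512, -0.285, 0.2982]
tool_rot: [[-0.995, -0.104, -0.0], [-0.104, 0.995, 0.0], [0.0, 0.0, -1.0]]
ft_force: [0.6, 0.8, -0.0]
grip_width: 0.0531
time_s: 6.17
position: [0.5124, -0.2843, 0.2985]
tool_rot: [[-0.995, -0.096, 0.0], [-0.096, 0.995, -0.0], [-0.0, -0.0, -1.0]]
ft_force: [-0.4, 0.4, -0.3]
grip_width: 0.0528
[-4.05913841e+01  2.39165944e+01  6.26950180e+01 -1.85739784e-03
  9.33756978e+01 -1.36108759e+02] [[250.45697219 266.1701875 ]]
592 ((569.4235229492188, -300.8274841308594), (20.00314712524414, 20.029756546020508), 12.719832420349121) 0.1610459232826365 [ 0.56790561 -0.30067288  0.16038271]
```

View pics/w2.png

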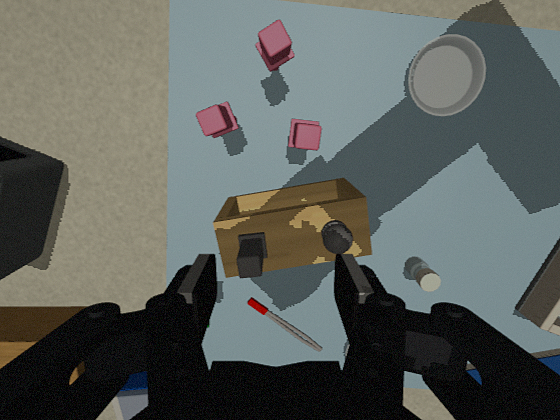

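The wrist picture shows the grey handle top at (250,260) in the rack's far slot, the brush ball at (338,238), and the pink decoys at the top of the frame. Handle centre is (0.569, −0.3005) with yaw about 12.7°. I'll align and descend.

```bash
python3 -m handwheel '[[[0,0,0,-0.125],[-0.026,-0.014,0,0],[-0.026,-0.014,0,0],[0,0,0.035,0],[0,0,0.035,0]]]'
python3 -m handwheel '[[[0,0,0,0],[0,0,0,0]]]' | grep -A1 pos
python3 - <<'E'
from h import *
from rig import env
s=env.observe();R=np.array(s['tool_rot']);p=np.array(s['position']);print(s['q'][5],'heading',np.degrees(np.arctan2(R[1,0],R[0,0])),'shift',R.T@(np.array([.569,-.3005,.142])-p))
E
```

```text
time_s: 6.63
position: [0.5713, -0.3011, 0.2289]
tool_rot: [[-0.975, -0.221, 0.005], [-0.221, 0.975, -0.004], [-0.004, -0.005, -1.0]]
ft_force: [-0.8, -0.1, -1.4]
grip_width: 0.0525
position: [0.569, -0.3001, 0.2276]
tool_rot: [[-0.975, -0.221, -0.003], [-0.221, 0.975, 0.002], [0.002, 0.003, -1.0]]
-141.1151075157987 heading -167.21374968222682 shift [-0.00010044 -0.00066275  0.08564535]
```

```bash
python3 -m handwheel '[[[0,-0.0005,0.03,0],[0,0,0.03,0],[0,0,0.02,0],[0,0,0.0055,0],[0,0,0,0]]]' 
python3 -m handwheel '[[[0,0,0,0],[0,0,0,0],[0,0,0,0],[0,0,0,0],[0,0,0,0]]]' 0 40
python3 -m handwheel '[[[0,0,0,0],[0,0,0,0],[0,0,0,0]]]'
```

```text
time_s: 7.22
position: [0.5697, -0.3013, 0.144]
tool_rot: [[-0.975, -0.222, 0.001], [-0.222, 0.975, -0.001], [-0.001, -0.001, -1.0]]
ft_force: [0.6, 1.3, 0.8]
grip_width: 0.0529
time_s: 7.63
position: [0.5701, -0.3014, 0.1451]
tool_rot: [[-0.975, -0.222, 0.003], [-0.222, 0.975, -0.002], [-0.003, -0.003, -1.0]]
ft_force: [-1.0, 1.0, 7.0]
grip_width: 0.0195
time_s: 7.88
position: [0.5701, -0.3014, 0.1451]
tool_rot: [[-0.975, -0.222, 0.003], [-0.222, 0.975, -0.002], [-0.002, -0.003, -1.0]]
ft_force: [-1.9, 0.7, 7.2]
grip_width: 0.02
```

```bash
python3 -m handwheel '[[[0,0,-0.01,0],[0,0,-0.02,0],[0,0,-0.03,0],[0,0,-0.035,0],[0,0,-0.035,0]]]'|grep -E 'pos|ft|grip'
python3 -m handwheel '[[[0,0,-0.03,0],[0,0,-0.015,0],[0,0,0,0],[0,0,0,0],[0,0,0,0]]]'
python3 - <<'E'
from h import *
from rig import env
s=env.observe();pos=np.array(s['position']);R=np.array(s['tool_rot'])
c=env.camera_params('wrist');p,d=env.get_image('wrist');np.savez('w3.npz',p=p,d=d,pos=pos,rot=R,**c)
c2=env.camera_params('scene');p2,d2=env.get_image('scene');np.savez('s3.npz',p=p2,d=d2,pos=pos,rot=R,**c2)
c3=env.camera_params('top');p3,d3=env.get_image('top');np.savez('t3.npz',p=p3,d=d3,pos=pos,rot=R,**c3)
u=proj(c2,pos)[0].astype(int);t=proj(c2,pos+R@[0,0,.13])[0];print(u,t,proj(c,[pos,pos+R@[0,0,.13]]))
v=u[1]-20;a=cv2.resize(p2[v:v+100,u[0]-45:u[0]+45],(450,500),interpolation=2)
b=cv2.resize(p[200:420,200:350],(341,500),interpolation=2)
cv2.imwrite('pics/c3.png',cv2.convertScaleAbs(np.hstack([a,b])[...,::-1],alpha=1.5))
E
```

```text
position: [0.569, -0.3007, 0.275]
ft_force: [0.5, -1.1, -0.1]
grip_width: 0.0195
time_s: 8.72
position: [0.5691, -0.3007, 0.3162]
tool_rot: [[-0.975, -0.222, -0.002], [-0.222, 0.975, 0.002], [0.002, 0.002, -1.0]]
ft_force: [-0.8, -0.4, -2.7]
grip_width: 0.0198
[194 197] [199.90246742 251.20813357] [[275.5100944  285.14189518]
 [275.23845753 205.36900061]]
```

View pics/c3.png

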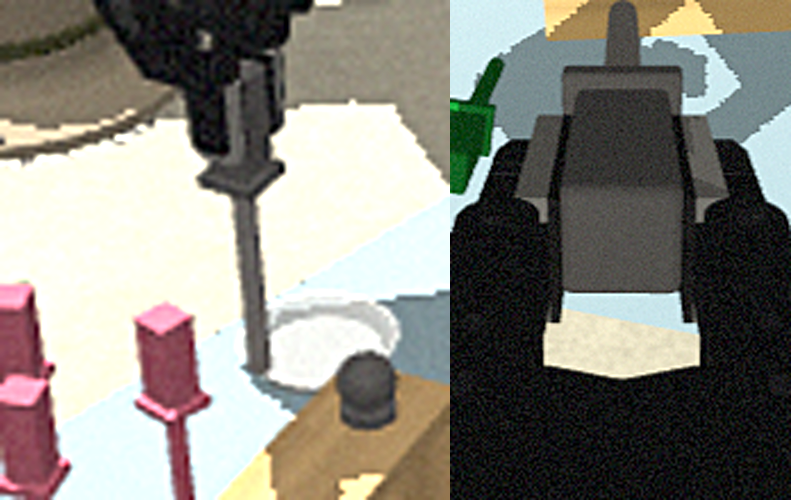

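The probe is held and looks upright: tip at about (276,201) in the wrist view and (200,252) in the scene view, within about 1 px of prediction. Now I'll get its offset and tilt in the tool frame from depth.

```bash
cat > inhand.py <<'E'
from h import *
def inhand(c):
    W=cloud(c,c['d']);T=((W-c['pos'])@c['rot'])
    m=(c['d']>0)&(abs(T[...,1])<.02)&(abs(T[...,0])<.03)&(T[...,2]<.15)
    for a,b in((-.03,-.016),(-.016,.0),(.0,.018),(.03,.05),(.05,.07),(.07,.09),(.09,.11),(.11,.128)):
        k=m&(T[...,2]>a)&(T[...,2]<b)&((abs(T[...,1])<.011))
        if a>.025:k&=abs(T[...,1])<.008
        P=T[k]
        if len(P)>5:print(a,b,len(P),'y rng',np.round(np.percentile(P[:,1],[2,50,98])*1000,1),'x',np.round(np.percentile(P[:,0],[5,50,95,99])*1000,1))
    k=m&(abs(T[...,1])<.009)&(T[...,2]<.14);print('zmin/max',np.percentile(T[k][:,2],[.5,99.5]))
    v,u=np.where(k&(T[...,2]>.1));print('tip px rows',v.min(),v.max(),'cols',u.min(),u.max()) if len(v) else 0
if __name__=='__main__':
    for f in('w3.npz','s3.npz'):print(f);inhand(dict(np.load(f)))
E
python3 inhand.py
```

```text
w3.npz
-0.03 -0.016 2004 y rng [-10.7   0.2  10.8] x [-8.6  0.6  8.9 10. ]
-0.016 0.0 2115 y rng [-10.1  -0.2  10.2] x [-7.8  9.2 10.1 10.4]
0.0 0.018 826 y rng [-10.4  -0.2  10.3] x [ 9.3  9.8 10.3 10.4]
0.03 0.05 176 y rng [-7.6 -0.7  7.4] x [ 9.5 12.6 13.3 13.5]
0.05 0.07 70 y rng [-3.5  0.4  4.4] x [2.9 4.6 5.1 5.2]
0.07 0.09 134 y rng [-4.3  0.4  4.9] x [1.7 4.4 5.2 5.4]
0.09 0.11 112 y rng [-4.3  0.5  5.3] x [0.8 4.3 5.1 5.2]
0.11 0.128 69 y rng [-3.9  0.6  5. ] x [2.2 4.6 5.2 5.4]
zmin/max [-0.08022292  0.11432616]
tip px rows 200 215 cols 269 283
s3.npz
-0.03 -0.016 21 y rng [-10.2   5.4  10.8] x [-12.4  -8.6  -1.3  -0.5]
-0.016 0.0 46 y rng [-10.6   2.2  10.8] x [-13.2 -10.8  -8.   -7.2]
0.0 0.018 43 y rng [-10.1   1.3   9.6] x [-12.5 -10.6  -9.2  -8.3]
0.03 0.05 29 y rng [-7.6 -1.4  4.6] x [-14.4  -4.1   9.   12.6]
0.05 0.07 42 y rng [-5.1 -1.4  4.8] x [-6.1 -2.7  1.   1.9]
0.07 0.09 36 y rng [-4.5 -1.5  4.4] x [-5.7 -3.2  1.4  1.8]
0.09 0.11 41 y rng [-4.1 -0.8  5.3] x [-5.2 -2.7  1.7  3.8]
0.11 0.128 32 y rng [-4.7 -1.9  4. ] x [-5.8 -3.5  3.5  4. ]
zmin/max [-0.28320652  0.12487355]
tip px rows 240 251 cols 198 202
```

Probe sits on the tool axis within 0.5 mm and upright, with the tip 130 mm below the TCP. Carrying it over to the hole.

```bash
python3 -m handwheel '[[[-0.005,0.016,0,0],[-0.011,0.0342,0,0],[-0.011,0.0342,0,0],[-0.011,0.0342,0,0],[-0.011,0.0342,0,0]]]' |grep pos
python3 -m handwheel '[[[-0.011,0.0342,0,0],[-0.011,0.0342,0,0],[-0.011,0.0342,0,0],[-0.011,0.0342,0,0],[-0.011,0.0342,0,0]]]' |grep pos
python3 -m handwheel '[[[-0.011,0.0342,0,0],[-0.011,0.0342,0,0],[-0.011,0.0342,0,0],[-0.006,0.018,0,0],[0,0,0,0]]]' |grep pos
python3 -m handwheel '[[[0,0,0,0],[0,0,0,0],[0,0,0,0]]]'
cat > chk.py <<'E'
from inhand import *
from rig import env
import sys
n=sys.argv[1];s=env.observe();pos=np.array(s['position']);R=np.array(s['tool_rot']);H=np.array([.6095,.1645,.12])
c=env.camera_params('wrist');p,d=env.get_image('wrist');np.savez(n,p=p,d=d,pos=pos,rot=R,**c)
print('shift to hole',R.T@(H-pos),'tilt',R[:,2]);inhand(dict(np.load(n+'.npz')))
print('px hole',proj(c,H),'tip',proj(c,pos+R@[0,0,.13]))
cv2.imwrite(f'pics/{n}.png',cv2.resize(cv2.convertScaleAbs(p[130:340,180:370],alpha=1.6),None,fx=2.8,fy=2.8,interpolation=2)[...,::-1])
E
python3 chk.py w4
```

```text
position: [0.5829, -0.1387, 0.3173]
position: [0.5982, 0.0404, 0.3174]
position: [0.6092, 0.1687, 0.3169]
time_s: 10.37
position: [0.6099, 0.1631, 0.3177]
tool_rot: [[-0.975, -0.221, -0.0], [-0.221, 0.975, -0.0], [0.0, -0.0, -1.0]]
ft_force: [-0.6, 0.2, -1.4]
grip_width: 0.0196
shift to hole [3.56470952e-05 1.50112573e-03 1.97740145e-01] tilt [-3.71994339e-04 -2.12983175e-04 -9.99999908e-01]
-0.03 -0.016 2078 y rng [-10.8   0.2  10.8] x [-8.5  0.5  8.9  9.9]
-0.016 0.0 2039 y rng [-10.2  -0.2  10.1] x [-7.7  9.2 10.1 10.3]
0.0 0.018 835 y rng [-10.4   0.2  10.4] x [ 9.2  9.8 10.2 10.4]
0.03 0.05 165 y rng [-7.6 -0.2  7.6] x [ 9.9 12.7 13.2 13.3]
0.05 0.07 71 y rng [-3.8  0.4  4.6] x [2.7 4.4 5.1 5.2]
0.07 0.09 132 y rng [-4.1  0.4  4.9] x [1.8 4.4 5.  5.1]
0.09 0.11 109 y rng [-4.3  0.5  5.3] x [0.8 4.4 5.2 5.3]
0.11 0.128 71 y rng [-3.9  0.6  5. ] x [2.1 4.6 5.3 5.4]
zmin/max [-0.080299    0.11438504]
tip px rows 200 215 cols 269 283
px hole [[276.71976372 187.83208012]] tip [[275.23580505 205.33130495]]
```

View pics/w4.png

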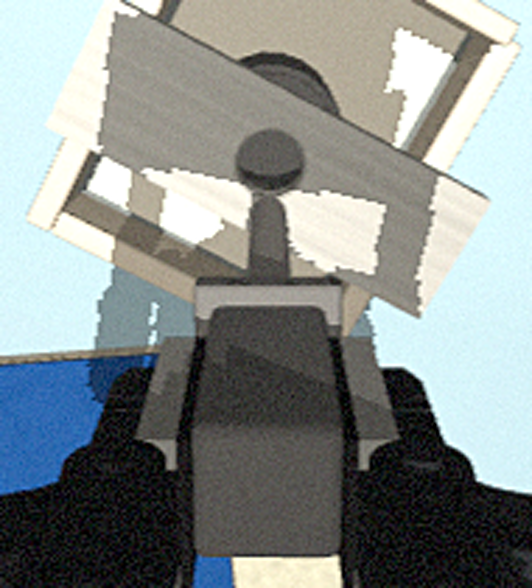

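The hole is at about (276,187), matching the projection (277,188). The stem is at about (275,205), so it's hanging straight. I'll correct by 1 mm and go down in stages.

```bash
python3 -m handwheel '[[[0,0.001,0.018,0],[0,0,0.02,0],[0,0,0.016,0],[0,0,0,0],[0,0,0,0]]]' |grep pos
python3 -m handwheel '[[[0,0,0,0],[0,0,0,0]]]'; python3 chk.py w5
```

```text
position: [0.6098, 0.1643, 0.2638]
time_s: 11.0
position: [0.6103, 0.1648, 0.2653]
tool_rot: [[-0.975, -0.222, 0.003], [-0.222, 0.975, 0.0], [-0.003, -0.0, -1.0]]
ft_force: [-0.6, 0.0, -0.6]
grip_width: 0.0194
shift to hole [ 1.16122124e-03 -5.97197541e-05  1.45330070e-01] tilt [ 2.53098379e-03  1.76435288e-04 -9.99996781e-01]
-0.03 -0.016 1972 y rng [-10.8   0.5  10.8] x [-8.5  0.3  8.9  9.8]
-0.016 0.0 2149 y rng [-10.2  -0.2  10.1] x [-7.9  9.1 10.1 10.4]
0.0 0.018 826 y rng [-10.3   0.2  10.4] x [ 9.2  9.8 10.3 10.4]
0.03 0.05 185 y rng [-7.7  0.3  7.6] x [ 9.4 12.6 13.1 13.4]
0.05 0.07 73 y rng [-3.8  0.4  4.3] x [2.8 4.5 5.  5.2]
0.07 0.09 134 y rng [-4.1  0.5  4.9] x [2.  4.4 5.1 5.4]
0.09 0.11 109 y rng [-4.3  0.5  5.3] x [0.9 4.3 5.2 5.2]
0.11 0.128 69 y rng [-3.9  0.6  5.1] x [2.1 4.6 5.2 5.3]
zmin/max [-0.08026008  0.11438646]
tip px rows 200 215 cols 269 283
px hole [[275.13314876 199.3059551 ]] tip [[275.22077095 205.34664441]]
```

View pics/w5.png

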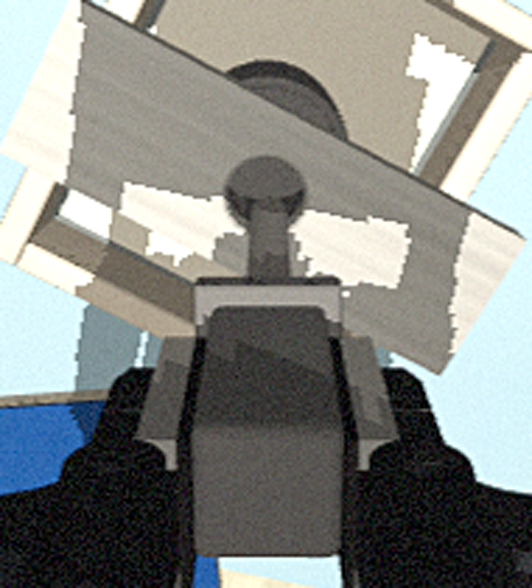

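The hole centre is at (274.6,198.6) and the stem at column about 275, so it's centred within about 1 mm. Lowering through.

```bash
python3 -m handwheel '[[[0.0005,0,0.005,0],[0,0,0.01,0],[0,0,0.012,0],[0,0,0.01,0],[0,0,0.005,0]]]' |grep -E 'pos|ft'
python3 -m handwheel '[[[0,0,0,0],[0,0,0.01,0],[0,0,0.012,0],[0,0,0.01,0],[0,0,0.005,0]]]'|grep -E 'pos|ft'
python3 -m handwheel '[[[0,0,0.006,0],[0,0,0.004,0],[0,0,0,0],[0,0,0,0],[0,0,0,0]]]'; python3 -c "
from rig import env;import numpy as np;s=env.observe();print(np.array(s['tool_rot']).T@(np.array([.6095,.1645,.175])-s['position']))"
```

```text
position: [0.6088, 0.1649, 0.2197]
ft_force: [0.8, 0.8, -0.7]
position: [0.609, 0.1649, 0.1833]
ft_force: [0.3, 0.6, -1.4]
time_s: 12.3
position: [0.6096, 0.165, 0.1753]
tool_rot: [[-0.975, -0.222, 0.001], [-0.222, 0.975, 0.0], [-0.001, -0.0, -1.0]]
ft_force: [-1.0, 0.5, -0.9]
grip_width: 0.0193
[ 0.00015706 -0.00043874  0.00032436]
```

```bash
python3 -m handwheel '[[[0,-0.0006,0,0],[0,0,0,0],[0,0,0,0],[0,0,0,0]]]'; python3 chk.py w6
python3 - <<'E'
from h import *
from rig import env
c=env.camera_params('scene');p,d=env.get_image('scene');a=p[165:265,270:400];W=cloud(c,d)
b=cv2.imread('pics/w6.png');a=cv2.resize(cv2.convertScaleAbs(a,alpha=1.5),(480,369),interpolation=2)[...,::-1]
b=cv2.resize(b,(300,331));o=np.zeros((369,780,3),np.uint8);o[:,:480]=a;o[:331,480:]=b;cv2.imwrite('pics/f.png',o)
c=env.camera_params('top');p,d=env.get_image('top');W=cloud(c,d);Z=W[...,2]
m=(Z>.07)&(Z<.08)&(abs(W[...,0]-.527)<.03)&(abs(W[...,1]-.188)<.08);print('panel',cv2.minAreaRect((W[m][:,:2]*1000).astype(np.float32)))
w=dict(np.load('w6.npz'));W=cloud(w,w['d']);m=(W[...,2]>.185)&(W[...,2]<.2)&(np.hypot(W[...,0]-.6095,W[...,1]-.1645)<.009);print('handle top z',np.median(W[...,2][m]),m.sum())
E
```

```text
time_s: 12.63
position: [0.6095, 0.1643, 0.175]
tool_rot: [[-0.975, -0.222, 0.0], [-0.222, 0.975, 0.0], [-0.0, -0.0, -1.0]]
ft_force: [0.1, 0.5, -1.7]
grip_width: 0.0195
shift to hole [4.57912009e-06 1.77570162e-04 5.49693687e-02] tilt [ 2.75981738e-04  3.63299041e-05 -9.99999961e-01]
-0.03 -0.016 2040 y rng [-10.8   0.2  10.8] x [-8.4  0.5  9.   9.9]
-0.016 0.0 2080 y rng [-10.2  -0.2  10.2] x [-7.6  9.3 10.2 10.4]
0.0 0.018 838 y rng [-10.4   0.   10.5] x [ 9.3  9.8 10.2 10.4]
0.03 0.05 172 y rng [-7.9  0.3  7.3] x [ 9.5 12.6 13.3 13.4]
0.05 0.07 1019 y rng [-7.9 -0.7  7.6] x [ 4.8 19.5 28.4 29.7]
0.07 0.09 72 y rng [-4.5  0.1  4.9] x [1.8 4.2 5.1 5.1]
0.09 0.11 147 y rng [-7.7 -0.2  7.5] x [25.  27.3 29.  29.2]
0.11 0.128 83 y rng [-7.4  0.6  7.7] x [28.2 29.  29.2 29.3]
zmin/max [-0.08022581  0.12642491]
tip px rows 167 181 cols 263 288
px hole [[275.61037232 238.65321854]] tip [[275.20017047 205.38266533]]
panel ((518.625732421875, 137.2351531982422), (24.526657104492188, 10.021819114685059), 74.5502700805664)
handle top z 0.19121372660464048 1718
```

View pics/f.png

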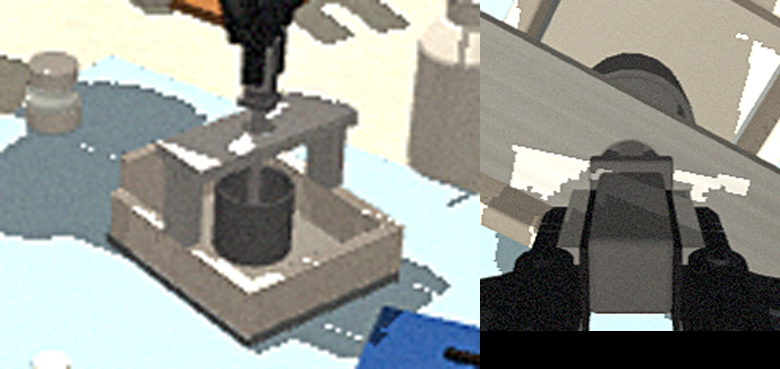

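The picture shows the stem through the plate and centred, hanging inside the cup, which sits under the hole. Handle top is at 0.191 m, so the tip is at about 0.044 m. The visible part of the drawer panel is still 80 mm out, so it's home. Handing in.

```bash
python3 -c "
from rig import env
print(env.observe()['qvel'],env.close_job())"
```

```text
the job is handed in; nothing more can be done
[ 0.03366431 -0.03932     0.10379933 -0.02643532 -0.11305061  0.12924248] None
```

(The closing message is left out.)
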